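Scoop valve balls into the bowl

TASK

Pick up the small steel scoop by its upright black grip and use it to scoop the three white valve balls out of the long steel trough, without touching the balls with the fingers. Tip all three into the round steel bowl, not the square tray, and then stand the scoop upright on the table again.

Things in the scene. Friction and masses are not known exactly. Their poses are not given: they have to be found in the camera images.
- scoop: steel scoop, 100 mm wide, standing on the table. Origin on its flat underside, z up, open mouth towards +y: lip at y=46 mm, underside ends at y=-59, floor 2.5 thick, cheeks 29 high, rear wall 33 high at y=-36. Behind it a black upright block, 26 (x) by 22 (y) mm, 110 high, centre y=-48: grip it from above, 85 mm up. Balls stay in if level or mouth up, roll out if the mouth dips 30 degrees
- trough: open steel trough fixed across the table: 128 (x) by 250 (y) by 40 mm high, walls and floor 4 mm. Origin under its centre, z up. The +y end slopes 15 degrees outwards from its foot at y=109 mm; the balls lie at y=54 to 96 mm, the -y half is empty: let the scoop down there, mouth to +y, and push it along the floor to that foot, so that the balls roll over its lip; then tip the mouth up and lift
- bowl: round open steel bowl, 150 mm across the rim, 140 at the foot, 52 mm high, wall 3, inner floor 4 mm up, 0.45 kg, standing loose. Origin at the centre of its underside, z up. A square steel tray (140 mm, 45 high) is not meant; bowl and tray may be either of the two nearer things: one ahead of the robot, one to its left
- ball1: one of three identical white plastic valve balls, 28 mm in diameter, 16 g, lying loose on the trough floor near its +y end; origin at its centre. It rolls when pushed or tipped but stays put on slopes up to about 8 degrees
- ball2: one of three identical white plastic valve balls, 28 mm in diameter, 16 g, lying loose on the trough floor near its +y end; origin at its centre. It rolls when pushed or tipped but stays put on slopes up to about 8 degrees
- ball3: one of three identical white plastic valve balls, 28 mm in diameter, 16 g, lying loose on the trough floor near its +y end; origin at its centre. It rolls when pushed or tipped but stays put on slopes up to about 8 degrees

How it is judged:
By the outcome, as a careful person would: the job done as asked, in the order asked, and still so for the second after the job is handed in, with the robot touching nothing.
It also fails if it takes over 61 s, if anything falls off the work surface, if the arm or the gripper's body presses on something with over 40 N, if the wrist force passes 120 N, or if a joint passes its speed limit or range.

ROBOT

A 7-joint arm with a two-finger parallel gripper is mounted at the origin on the work surface. World frame = base frame: x ahead of the robot, y to its left, z up, the work surface at z = 0. Lengths are in m, angles in rad, forces in N, time in s.
With the tool pointing down it reaches from about 0.4 to 0.875 m from the base axis. Payload 19.3 kg.
Tool frame: the origin (TCP) lies at the very end of the fingers, on their centre line; the grasp point (between the pads) lies 19 mm behind it; z points along the fingers, y is the line along which they close (so a half turn about z gives the same grasp; the last joint's range is limited). The gripper opens to 85 mm and grips with 20 to 120 N. Pads are 22 mm wide; open, the fingers measure 114 mm over their backs; the gripper's body (76 mm by 85 mm) begins 54 mm behind the grasp point. The pads swing forward as they close: fully open they stand 13 mm farther back than shut.
Start: joints at [-1.228, 0.521, -0.036, 1.599, 0.021, 1.021, -0.113], TCP at [0.251, 0.572, 0.231] pointing down, gripper open.
Joint ranges: [-2.91, 2.91], [-0.3, 2.13], [-1.5, 1.42], [0.17, 2.43], [-1.26, 4.41], [0.16, 1.93], [-2.52, 2.52]. Speed limits (rad/s): [1.89, 1.89, 2.39, 2.39, 3.01, 3.01, 3.01].

INTERFACE

Orientations are given as [roll, pitch, yaw] about the fixed x, y, z axes, in that order (R = Rz(yaw) Ry(pitch) Rx(roll)).
In Python, from workcell import bot gives the robot as it stands. The module is installed in compiled form; this text tells all that it offers.
- The arm moves only by the tool apply_moves, never from a script. Its arguments are lists of equal length, an entry for each row: "claw": the finger opening in m, from 0 to 0.0854; "xyz": the shift along the tool's x, y, z in m, a list of three; "twist": the turn, a rotation vector about the tool's x, y, z in rad, a list of three. A call has 1 to 20 rows; each row shifts and turns the commanded pose from where the row before left it, along the tool's axes as they then stand; what a row does not reach is not made up. A row lasts 1/10 s, in which the tool goes at most 50 mm and 8.59 degrees, less where a joint would pass 70% of its speed; a pose out of reach is approached as far as the arm can. A call with a gripper value outside its range is refused whole. The fingers move at their own pace and stop on an object; "force" is the grip in N (left out, the last holds). Time passes only in rows, so rows that do not move let the fingers close. It gives the time, the measured TCP pose, the force, the opening and the grip force at its end, in the units of the state.
- bot.observe(): the state, without advancing time (a new reading comes with each control period).
- bot.grab_frame(name): name is "side" or "top" or "wrist"; returns a dict with "img" (420x560x3 uint8, red, green, blue), "vfov" (degrees; the focal length in pixels is half the picture's height over the tangent of half this angle, whatever the lens; pixels are square), "cx", "cy" (the principal point, pixels), "view" (4x4, takes a point from world to camera coordinates). Camera axes: x right, y up, looking along -z (the intrinsics and any distortion apply to the point x, -y, -z); pixel columns grow to the right and rows downward; lengths in m; the calibration is good to about 2 mm. A picture is of the moment at which its call begins. There is no depth.
- bot.job_done(): hands the job in; it is judged then, once.
Trained networks look in the newest picture that a camera, given by its name, has taken for a name from the list of things; names that differ only in an ending like _2 or _b are one class to them, and where a whole thing is asked for, a point or a joint stands for the part that bears it (a point fixed in the world has none). Each returns a list of dicts, best first, with "score" (0 to 1); they miss things now and then, are a little off and sometimes report something else, mostly with a low value. They report only what shows in the picture. A call takes as long as a camera call.
- bot.find_in(camera, query): "position" ([x, y, z] in m, in world coordinates, good to about 4 mm: the middle of the surface that is visible of it).
The state is a dict: "clock": time; "qpos": joint angles; "qd": joint speeds; "joint_efforts": joint torques, N m; "position": TCP position; "tool_rot": TCP orientation; "force": force on the tool from outside, world axes, zero at the start; "moment": the same for the moment, N m; "grip_width": finger opening in m; "finger_force": force on a finger pad.
Only numpy, scipy, OpenCV 4.12 (cv2) and the standard library are available. Lean on these libraries where they do the work, as an engineer would, in place of code of your own. Each camera call takes 0.05 s, during which the arm holds its last target. There are 200 camera calls.

## Working session

There is one attempt and no reset: what is moved stays moved. The work goes in short steps, Python scripts to look and compute and a tool call to move; the robot and the scene stay as the last step left them, time stands still between calls to the robot, and variables do not carry over. Pictures are saved under pics/ and viewed, at most 10 in all, crops included, and the job is handed in when it is done.

Besides the shell and the picture viewer there is one more tool, called after ">>>" as a command line: name --argument value ..., lists and objects as JSON in quotes. apply_moves: Moves the arm, as the interface text tells. Its arguments: {"type":"object","properties":{"claw":{"type":"array"},"xyz":{"type":"array"},"twist":{"type":"array"},"force":{"type":"number"}},"required":["claw","xyz","twist"]}

```bash
mkdir -p pics; cat > h.py <<'E'
import numpy as np, cv2
from workcell import bot
from scipy.spatial.transform import Rotation as R
def shot(cam,name):
    f=bot.grab_frame(cam); cv2.imwrite(f'pics/{name}.png',f['img'][:,:,::-1]); return f
def K(f):
    F=f['img'].shape[0]/2/np.tan(np.radians(f['vfov'])/2); return F
def ray(f,u,v,z):
    F=K(f); V=np.array(f['view']); d=np.array([(u-f['cx'])/F,-(v-f['cy'])/F,-1.])
    c=-V[:3,:3].T@V[:3,3]; w=V[:3,:3].T@d; return c+w*(z-c[2])/w[2]
def proj(f,p):
    F=K(f); V=np.array(f['view']); q=V[:3,:3]@np.array(p)+V[:3,3]; return f['cx']+F*q[0]/-q[2], f['cy']-F*q[1]/-q[2]
E
python3 - <<'E'
from h import *
np.set_printoptions(precision=4,suppress=True)
s=bot.observe()
for k in s: print(k,s[k])
for c in ['top','side']:
    f=shot(c,c+'0'); print(c,{k:f[k] for k in f if k!='img'})
    for n in ['scoop','trough','bowl','ball1']:
        print(n,[(np.round(d['position'],3),round(d['score'],2)) for d in bot.find_in(c,n)][:4])
E
```

```text
clock 0.0
qpos [-1.2282  0.522  -0.0363  1.6     0.0212  1.0211 -0.1128]
qd [ 0.0015 -0.0014 -0.0008  0.0005  0.0012 -0.0003  0.0021]
joint_efforts [  0.0008 -92.7124   1.98   -36.9919   0.0178   0.0084  -0.    ]
position [0.2506 0.5722 0.2307]
tool_rot [-3.1405  0.0001  2.7287]
force [0.2076 0.5278 0.0275]
moment [ 0.0535 -0.0094  0.0065]
finger_force 0.0
grip_width 0.08562078119609177
top {'vfov': 46.74036911412294, 'cx': 275.06648345328927, 'cy': 208.7902419720095, 'view': array([[-0.0027, -1.    , -0.0087,  0.001 ],
       [ 0.9876, -0.004 ,  0.1573, -0.5616],
       [-0.1573, -0.0082,  0.9875, -0.8444],
       [ 0.    ,  0.    ,  0.    ,  1.    ]])}
scoop [(array([ 0.467, -0.34 ,  0.   ]), 0.85), (array([0.67 , 0.008, 0.028]), 0.46)]
trough [(array([ 0.668, -0.091,  0.005]), 0.91)]
bowl [(array([0.537, 0.291, 0.008]), 0.7), (array([ 0.638, -0.012,  0.028]), 0.57)]
ball1 [(array([ 0.7  , -0.029,  0.027]), 0.73), (array([0.671, 0.012, 0.027]), 0.6), (array([ 0.641, -0.014,  0.029]), 0.57)]
side {'vfov': 47.190499395472685, 'cx': 282.6439306732898, 'cy': 212.11612575421884, 'view': array([[ 0.9635, -0.2676, -0.0097, -0.5452],
       [ 0.1714,  0.5883,  0.7903, -0.1082],
       [-0.2058, -0.7631,  0.6127, -1.0637],
       [ 0.    ,  0.    ,  0.    ,  1.    ]])}
scoop [(array([ 0.462, -0.364,  0.003]), 0.82)]
trough [(array([ 0.665, -0.098,  0.007]), 0.84)]
bowl [(array([0.529, 0.3  , 0.028]), 0.81)]
ball1 [(array([ 0.639, -0.025,  0.026]), 0.62), (array([ 0.694, -0.037,  0.024]), 0.48)]
```

View pics/top0.png

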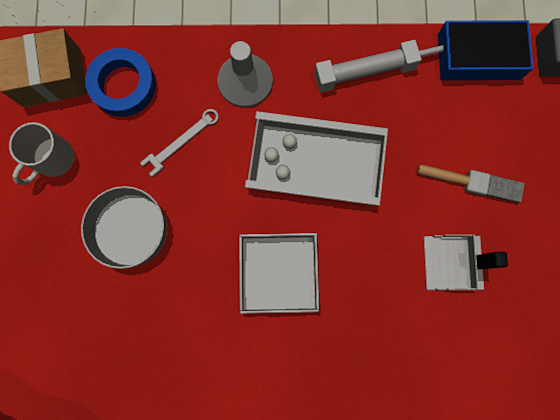

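View pics/side0.png

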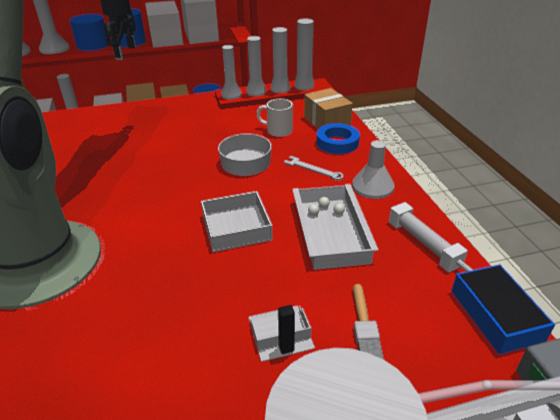

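The top view shows the scoop at (455,262) with its mouth to image left (+y), the trough at (318,160) with its balls at the left end, the round bowl at (123,228) and the square tray at (280,273). The side view agrees.

```bash
python3 - <<'E'
from h import *
np.set_printoptions(precision=4,suppress=True)
f=bot.grab_frame('top'); im=f['img']
for n,p,z in [('trough TL',(257,113),.04),('TR',(387,128),.04),('BR',(379,208),.04),('BL',(246,186),.04),
  ('lipT',(424,236),.0025),('lipB',(427,291),.0025)]: print(n,ray(f,*p,z))
m=(im.max(2)<45).astype(np.uint8); m[:, :400]=0; m[:230]=0;m[300:]=0
n,l,st,c=cv2.connectedComponentsWithStats(m); print(st,c)
cv2.imwrite('pics/scoopcrop.png',cv2.resize(im[220:310,410:520,::-1],None,fx=7,fy=6.5,interpolation=cv2.INTER_CUBIC)[:580])
# bowl rim: red/grey mask
g=(im.max(2).astype(int)-im.min(2)<40).astype(np.uint8); n,l,st,c=cv2.connectedComponentsWithStats(g)
for p in [(228,123),(262,450),(115,310)]:
    k=l[p]; ys,xs=np.where(l==k); h=cv2.convexHull(np.c_[xs,ys].astype(np.int32)); print(st[k],cv2.minAreaRect(h), cv2.fitEllipse(h) if len(h)>5 else 0)
E
```

```text
trough TL [0.7466 0.0329 0.04  ]
TR [ 0.7156 -0.2122  0.04  ]
BR [ 0.563  -0.1916  0.04  ]
BL [0.6053 0.0529 0.04  ]
lipT [ 0.515  -0.2826  0.0025]
lipB [ 0.4122 -0.2829  0.0025]
[[     0      0    560    420 234568]
 [   433    236      1      1      1]
 [   444    236      2      1      2]
 [   468    236      8     52    184]
 [   477    252     31     17    445]] [[278.9445 209.3628]
 [433.     236.    ]
 [444.5    236.    ]
 [471.7554 261.4511]
 [491.7461 260.1438]]
[  81  186   86   83 5525] ((123.25001525878906, 228.25001525878906), (82.73149108886719, 83.43859100341797), 45.0) ((123.42132568359375, 227.5088348388672), (82.0718765258789, 85.5413589477539), 81.95415496826172)
[ 424  235   84   55 3468] ((465.5, 262.0), (82.99998474121094, 53.99999237060547), -0.0) ((457.7888488769531, 262.8680725097656), (61.68621063232422, 98.63426208496094), 91.43964385986328)
[     0     20    560    400 177578] ((279.5, 219.5), (399.0, 559.0), 90.0) ((270.0487365722656, 229.7735137939453), (556.26220703125, 763.3379516601562), 93.0174789428711)
```

View pics/scoopcrop.png

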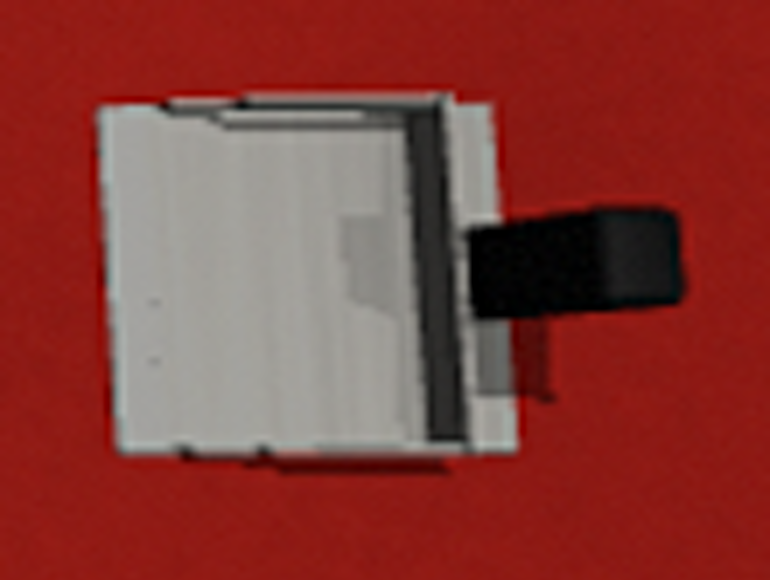

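The crop shows the scoop lip corners at about (424,236) and (427,289.5), the rear corners at (480.4,236) and (484,289), and the grip's top centred at (501,259.5).

```bash
python3 - <<'E'
from h import *
from scipy.optimize import least_squares
f=bot.grab_frame('top'); im=f['img']
cv2.imwrite('pics/trough.png',cv2.resize(im[100:220,235:395,::-1],None,fx=4.9,fy=4.9,interpolation=cv2.INTER_CUBIC))
M=np.array([[-50,46,2.5],[50,46,2.5],[-50,-59,2.5],[50,-59,2.5],[0,-48,110]])/1e3
P=np.array([[426.9,289.5],[424,236.2],[484,289.2],[480.4,235.8],[501.3,259.5]])
def res(p):
    c,s=np.cos(p[2]),np.sin(p[2])
    return np.concatenate([np.array(proj(f,[p[0]+c*m[0]-s*m[1],p[1]+s*m[0]+c*m[1],m[2]]))-q for m,q in zip(M,P)])
r=least_squares(res,[.46,-.34,0]); print(r.x,np.degrees(r.x[2]),r.fun.round(1))
for z in (.052,): 
  for e in [(81.5,228),(166,227),(124,186.5),(124,269)]: print(ray(f,*e,z))
E
```

```text
[ 0.46484407 -0.32909162  0.00077753] 0.04454944009062973 [ 0.1  0.1  0.3 -0.1 -0.4  0.2 -0.5  0.   0.4 -0.2]
[0.52667774 0.34909924 0.052     ]
[0.5279268  0.19606812 0.052     ]
[0.60288999 0.27558709 0.052     ]
[0.45282388 0.26863383 0.052     ]
```

View pics/trough.png

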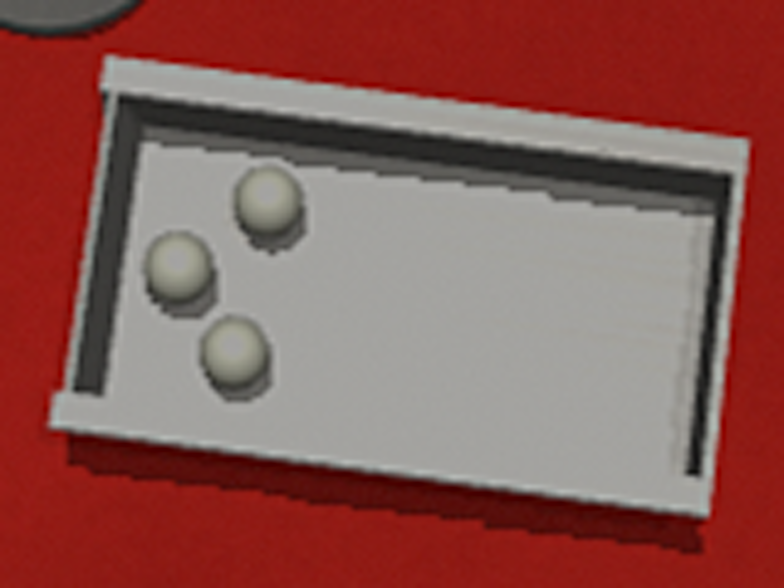

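The trough's outer top corners are at about (256.4,111.6) and (387.7,128.6), its near outer edge runs from (245.2,187.3) to (379.5,205.5), and the three balls are near the left end.

```bash
cat >> h.py <<'E'
from scipy.optimize import least_squares
def fit(f,M,P,x0):
    def res(p):
        c,s=np.cos(p[2]),np.sin(p[2])
        return np.concatenate([np.array(proj(f,[p[0]+c*m[0]-s*m[1],p[1]+s*m[0]+c*m[1],m[2]]))-q for m,q in zip(M,P)])
    r=least_squares(res,x0,loss='soft_l1'); return r.x,np.degrees(r.x[2]),res(r.x).reshape(-1,2).round(1)
E
python3 - <<'E'
from h import *
f=bot.grab_frame('top')
M=np.array([[64,125,40],[64,-125,40],[-64,-125,0],[-64,125,0],[-60,109,4],[60,109,4],[-60,-121,4],[60,-121,4]])/1e3
C=lambda a,b:(a/4.9+235,b/4.9+100)
P=np.array([C(105,57),C(748,140),C(708,517),C(50,428),C(105,392),C(138,130),C(690,475),C(712,205)])
for k in (8,4): print(*fit(f,M[:k],P[:k],[.66,-.09,-.15]))
print(*fit(f,M[4:],P[4:],[.66,-.09,-.15]))
for n in ['ball1']: print([(np.round(d['position'],3),round(d['score'],2)) for d in bot.find_in('top',n)])
for b in [(268,200),(179,265),(234,350)]: print(ray(f,*C(*b),.018))
print([ (d['position'],d['score']) for d in bot.find_in('top','bowl')])
E
```

```text
[ 0.66231973 -0.08049405 -0.124337  ] -7.123985356714564 [[-0.9  4. ]
 [-0.4  2.1]
 [-2.5 -4.6]
 [ 2.9 -1.7]
 [ 0.1  4.2]
 [ 1.1 -1.7]
 [-0.3  1.3]
 [ 0.7 -3.6]]
[ 0.66245854 -0.08186997 -0.12004432] -6.87803313063766 [[-0.3  4.2]
 [ 0.2  1.8]
 [-1.6 -5. ]
 [ 3.8 -1.5]]
[ 0.66211229 -0.0797654  -0.11765387] -6.741070390905834 [[-0.2  4.7]
 [ 0.5 -1.2]
 [-0.4  1. ]
 [ 0.1 -3.9]]
[(array([ 0.637, -0.014,  0.027]), 0.6), (array([ 0.7  , -0.03 ,  0.026]), 0.57), (array([0.672, 0.008, 0.025]), 0.55)]
[ 0.69831923 -0.02924543  0.018     ]
[0.67214897 0.00578743 0.018     ]
[ 0.63793007 -0.01556805  0.018     ]
[([0.5367, 0.2877, 0.0071], 0.65)]
```

>>> apply_moves --claw '[0.085, 0.085, 0.085, 0.085, 0.085, 0.085, 0.085, 0.085, 0.085, 0.085, 0.085, 0.085, 0.085, 0.085, 0.085, 0.085, 0.085, 0.085]' --xyz '[[-0.027, -0.0275, -0.008], [-0.027, -0.0275, -0.008], [-0.027, -0.0275, -0.008], [-0.027, -0.0275, -0.008], [-0.027, -0.0275, -0.008], [-0.027, -0.0275, -0.008], [-0.027, -0.0275, -0.008], [-0.027, -0.0275, -0.008], [-0.027, -0.0275, -0.008], [-0.027, -0.0275, -0.008], [-0.027, -0.0275, -0.008], [-0.027, -0.0275, -0.008], [-0.027, -0.0275, -0.008], [-0.027, -0.0275, -0.008], [-0.027, -0.0275, -0.008], [-0.027, -0.0275, -0.008], [-0.027, -0.0275, -0.008], [-0.027, -0.0275, -0.008]]' --twist '[[0, 0, 0], [0, 0, 0], [0, 0, 0], [0, 0, 0], [0, 0, 0], [0, 0, 0], [0, 0, 0], [0, 0, 0], [0, 0, 0], [0, 0, 0], [0, 0, 0], [0, 0, 0], [0, 0, 0], [0, 0, 0], [0, 0, 0], [0, 0, 0], [0, 0, 0], [0, 0, 0]]' --force 80

```text
clock: 2.55
position: [0.4976, -0.0775, 0.3759]
tool_rot: [3.141, 0.001, 2.729]
force: [0.3, 1.1, 0.1]
grip_width: 0.085
finger_force: 0.0
```

>>> apply_moves --claw '[0.085, 0.085, 0.085, 0.085, 0.085, 0.085, 0.085, 0.085, 0.085, 0.085]' --xyz '[[0, 0, 0], [0, 0, 0], [0, 0, 0], [0, 0, 0], [0, 0, 0], [0, 0, 0], [0, 0, 0], [0, 0, 0], [0, 0, 0], [0, 0, 0]]' --twist '[[0, 0, 0.14], [0, 0, 0.14], [0, 0, 0.14], [0, 0, 0.14], [0, 0, 0.14], [0, 0, 0.14], [0, 0, 0.14], [0, 0, 0.14], [0, 0, 0.14], [0, 0, 0]]'

```text
clock: 3.55
position: [0.4973, -0.0758, 0.3753]
tool_rot: [3.142, 0.0, 1.466]
force: [0.1, 0.0, -0.6]
grip_width: 0.085
finger_force: 0.0
```

```bash
python3 - <<'E'
from h import *
np.set_printoptions(precision=4,suppress=True)
s=bot.observe(); print(s['clock'],s['qpos'],s['position'],s['tool_rot'])
f=shot('wrist','w1'); print({k:f[k] for k in f if k!='img'})
for n in ['trough','ball1','scoop','bowl']:
        print(n,[(np.round(d['position'],3),round(d['score'],2)) for d in bot.find_in('wrist',n)][:4])
E
```

```text
3.55 [-0.4304  0.2127  0.5672  1.73   -0.1204  1.2337  0.0618] [ 0.4973 -0.0758  0.3753] [3.1415 0.     1.4661]
{'vfov': 68.34699337967942, 'cx': 272.89146350182335, 'cy': 213.04478371998576, 'view': array([[ 0.9946, -0.1042, -0.0009, -0.5021],
       [ 0.0992,  0.9501, -0.2958,  0.1043],
       [ 0.0317,  0.2941,  0.9552, -0.5118],
       [ 0.    ,  0.    ,  0.    ,  1.    ]])}
trough [(array([ 0.668, -0.081,  0.007]), 0.89)]
ball1 [(array([ 0.636, -0.014,  0.028]), 0.85), (array([ 0.698, -0.028,  0.03 ]), 0.63), (array([0.671, 0.006, 0.028]), 0.54)]
scoop [(array([ 0.464, -0.345,  0.001]), 0.71)]
bowl []
```

View pics/w1.png

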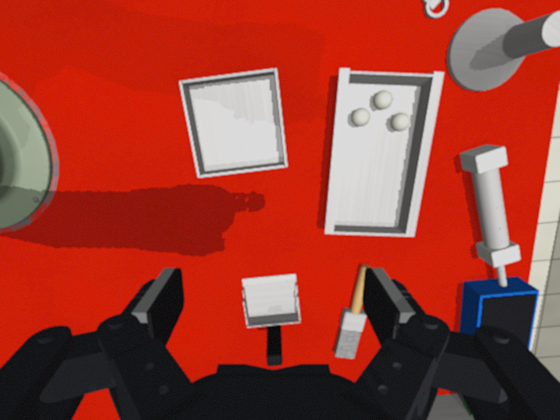

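The wrist view shows the trough at columns 325–443 and rows 69–237, with three balls near the top (+y) end at (361,117), (383,100) and (399,121). The scoop is at (271,310) with its mouth up (+y), and the tray is at the left.

```bash
python3 - <<'E'
from h import *
im=cv2.imread('pics/w1.png'); cv2.imwrite('pics/w1c.png',cv2.resize(im[60:245,310:455],None,fx=3.2,fy=3.2,interpolation=cv2.INTER_CUBIC))
E
```

```text
(no output)
```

View pics/w1c.png

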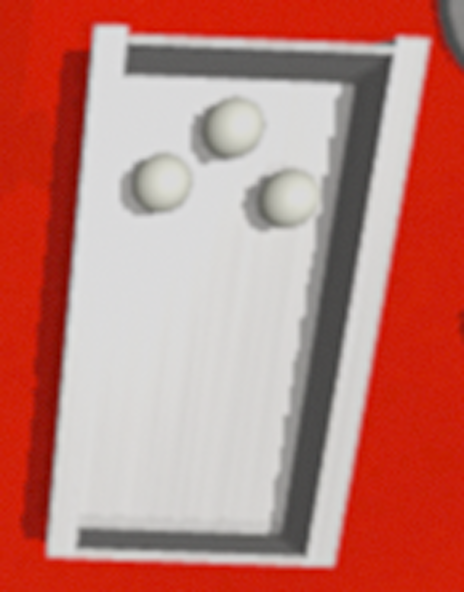

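```bash
python3 - <<'E'
from h import *
f=bot.grab_frame('wrist')
C=lambda a,b:(a/3.2+310,b/3.2+60)
M=np.array([[-60,-121,40],[60,-121,40],[60,119,40],[-60,119,40],[60,109,4],[60,-121,4]])/1e3
P=np.array([C(78,551),C(305,554),C(393,48),C(126,43),C(353,80),C(285,534)])
r=fit(f,M,P,[.66,-.08,-.12]); print(*r)
x,y,t=r[0]
for b in [(161,182),(232,127),(289,197)]:
    p=ray(f,*C(*b),.018); d=p[:2]-[x,y]; print(p,'local',np.cos(t)*d[0]+np.sin(t)*d[1],-np.sin(t)*d[0]+np.cos(t)*d[1])
# scoop block top, wrist
M=np.array([[-50,46,2.5],[50,46,2.5]])/1e3
im=f['img']; m=(im.max(2)<45).astype(np.uint8); m[:322]=0; m[366:]=0; m[:,:255]=0; m[:,300:]=0; ys,xs=np.where(m); print(xs.min(),xs.max(),ys.min(),ys.max())
for u in (.055,):
  p=(.4648,-.377,.11); print('pred blocktop',proj(f,p),'lip',proj(f,(.4148,-.2831,.0025)),proj(f,(.5148,-.2831,.0025)))
E
```

```text
[ 0.66248264 -0.07760502 -0.12576544] -7.205828930719098 [[ 0.1 -0.8]
 [ 1.5  0.1]
 [ 0.1  0.7]
 [-0.5 -0.2]
 [-0.   0.7]
 [-0.6 -0.9]]
[ 0.6389956  -0.01365543  0.018     ] local -0.031323008627718786 0.06049842985101129
[0.67300703 0.00808553 0.018     ] local -0.00030726232265993435 0.0863338717503525
[ 0.70070651 -0.02677496  0.018     ] local 0.03154614853388948 0.05522317923458767
267 279 326 364
pred blocktop (np.float64(271.50057866572706), np.float64(360.8349748855484)) lip (np.float64(240.21910256877933), np.float64(279.18588575586347)) (np.float64(293.4531428207168), np.float64(274.4781142774241))
```

>>> apply_moves --claw '[0.085, 0.085, 0.085, 0.085, 0.085, 0.085, 0.085, 0.085, 0.085, 0.085, 0.085, 0.085, 0.085, 0.085, 0.085, 0.085, 0.085, 0.085, 0.085, 0.085]' --xyz '[[0, 0, 0], [0, 0, 0], [0, 0, 0], [0, 0, 0], [0, 0, 0], [0, 0, 0], [0, 0, 0], [0, 0, 0], [0, 0, 0], [0, 0, 0], [-0.004, 0.0376, 0.022], [-0.004, 0.0376, 0.022], [-0.004, 0.0376, 0.022], [-0.004, 0.0376, 0.022], [-0.004, 0.0376, 0.022], [-0.004, 0.0376, 0.022], [-0.004, 0.0376, 0.022], [-0.003, 0.0376, 0.022], [0, 0, 0], [0, 0, 0]]' --twist '[[0, 0, 0.1466], [0, 0, 0.1466], [0, 0, 0.1466], [0, 0, 0.1466], [0, 0, 0.1466], [0, 0, 0.1466], [0, 0, 0.1466], [0, 0, 0.1466], [0, 0, 0.1466], [0, 0, 0.1466], [0, 0, 0], [0, 0, 0], [0, 0, 0], [0, 0, 0], [0, 0, 0], [0, 0, 0], [0, 0, 0], [0, 0, 0], [0, 0, 0], [0, 0, 0]]'

```text
clock: 5.85
position: [0.4664, -0.3775, 0.1987]
tool_rot: [-3.141, 0.001, 0.002]
force: [-0.2, 0.6, -0.6]
grip_width: 0.0848
finger_force: 0.0
```

```bash
python3 - <<'E'
from h import *
np.set_printoptions(precision=4,suppress=True)
s=bot.observe(); print(s['clock'],s['qpos'],s['position'],s['tool_rot'])
f=shot('wrist','w2'); V=f['view']; print(-V[:3,:3].T@V[:3,3])
print('pred',proj(f,(.4648,-.377,.11)),[proj(f,(.4648+a,-.329+b,z)) for a,b,z in [(-.05,.046,.0025),(.05,.046,.0025),(-.013,-.059,.11),(.013,-.037,.11)]])
E
```

```text
5.85 [ 0.1238  0.6216  0.697   1.7259 -0.4699  0.9693 -0.567 ] [ 0.4664 -0.3775  0.1987] [-3.1412  0.0012  0.002 ]
[ 0.5422 -0.3776  0.3425]
pred (np.float64(272.1082133131301), np.float64(218.83133276479003)) [(np.float64(192.09444097663052), np.float64(230.17890155897945)), (np.float64(185.06572265639022), np.float64(142.95857233854787)), (np.float64(285.7570999531937), np.float64(234.1967846049048)), (np.float64(258.02059111957897), np.float64(202.97196737733367))]
```

View pics/w2.png

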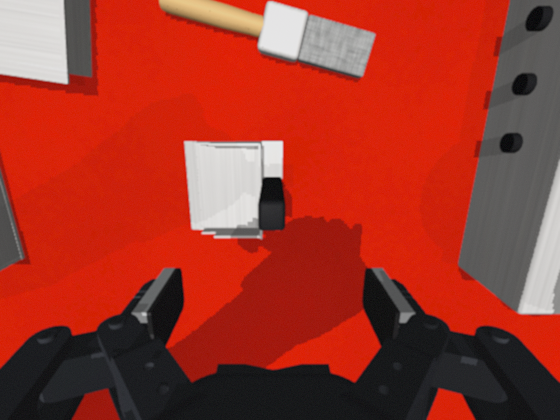

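Lip corners in the picture at (185,141) and (191,230) match the prediction, and the grip lies between the fingers. I'm descending and gripping.

>>> apply_moves --claw '[0.085, 0.085, 0.085, 0.085, 0.085, 0.085, 0.015, 0.015, 0.015, 0.015, 0.015, 0.015, 0.015, 0.015]' --xyz '[[0, 0, 0.03], [0, 0, 0.03], [0, 0, 0.03], [0, 0, 0.03], [0, 0, 0.013], [0, 0, 0], [0, 0, 0], [0, 0, 0], [0, 0, 0], [0, 0, 0], [0, 0, 0], [0, 0, 0], [0, 0, 0], [0, 0, 0]]' --twist '[[0, 0, 0], [0, 0, 0], [0, 0, 0], [0, 0, 0], [0, 0, 0], [0, 0, 0], [0, 0, 0], [0, 0, 0], [0, 0, 0], [0, 0, 0], [0, 0, 0], [0, 0, 0], [0, 0, 0], [0, 0, 0]]' --force 100

```text
clock: 7.3
position: [0.4674, -0.3767, 0.0671]
tool_rot: [-3.141, -0.001, 0.003]
force: [-1.0, 4.0, 11.3]
grip_width: 0.0211
finger_force: 98.2
```

>>> apply_moves --claw '[0.015, 0.015, 0.015, 0.015, 0.015, 0.015, 0.015, 0.015, 0.015, 0.015, 0.015, 0.015, 0.015, 0.015, 0.015, 0.015, 0.015, 0.015]' --xyz '[[0, 0, -0.015], [0, 0, -0.025], [0, 0, -0.025], [0, 0, -0.025], [0, 0, -0.015], [0, 0, 0], [0, 0, 0], [0.01, -0.014, 0], [0.02, -0.0285, 0], [0.02, -0.0285, 0], [0.02, -0.0285, 0], [0.02, -0.0285, 0], [0.02, -0.0285, 0], [0.02, -0.0285, 0], [0.02, -0.0285, 0], [0.01, -0.0145, 0], [0, 0, 0], [0, 0, 0]]' --twist '[[0, 0, 0], [0, 0, 0], [0, 0, 0], [0, 0, 0], [0, 0, 0], [0, 0, 0.064], [0, 0, 0.064], [0, 0, 0], [0, 0, 0], [0, 0, 0], [0, 0, 0], [0, 0, 0], [0, 0, 0], [0, 0, 0], [0, 0, 0], [0, 0, 0], [0, 0, 0], [0, 0, 0]]'

```text
clock: 9.1
position: [0.6541, -0.1704, 0.1712]
tool_rot: [3.141, 0.001, -0.124]
force: [0.2, -0.9, -2.2]
grip_width: 0.0206
finger_force: 97.9
```

```bash
python3 - <<'E'
from h import *
np.set_printoptions(precision=4,suppress=True)
s=bot.observe(); print(s['clock'],s['qpos'],s['position'],s['tool_rot'],s['force'],s['grip_width'])
f=shot('top','t2');im=f['img']
p=s['position']; Rt=R.from_euler('xyz',s['tool_rot']).as_matrix()
# scoop axes: x=tool x, y=-tool y, z=-tool z ; origin in scoop-axes from TCP: (-.002,.048,-.067)
Rs=Rt@np.diag([1,-1,-1]); o=p+Rs@[-.002,.048,-.067]; print('o',o)
x,y,t=.6625,-.0776,-.1257; d=o[:2]-[x,y]; print('local',np.cos(t)*d[0]+np.sin(t)*d[1],-np.sin(t)*d[0]+np.cos(t)*d[1])
big=cv2.resize(im[90:280,230:470],None,fx=3.2,fy=3.2,interpolation=cv2.INTER_CUBIC)[:,:,::-1].copy()
dr=lambda P:cv2.circle(big,(int((P[0]-230+.5)*3.2),int((P[1]-90+.5)*3.2)),3,(0,255,0),-1)
for m in [(-.05,.046,.0025),(.05,.046,.0025),(-.05,-.059,.0025),(.05,-.059,.0025)]: q=proj(f,o+Rs@m); dr(q)
c,sn=np.cos(t),np.sin(t)
for a in (-.06,.06):
  for b in (-.121,.119): dr(proj(f,(x+c*a-sn*b,y+sn*a+c*b,.04)))
cv2.imwrite('pics/t2c.png',big)
E
```

```text
9.1 [-0.2469  0.7849  0.7138  1.533  -0.5659  1.0393 -1.0807] [ 0.6541 -0.1704  0.1712] [ 3.1412  0.0006 -0.1244] [ 0.2085 -0.8648 -2.1753] 0.02056090508303595
o [ 0.658  -0.1226  0.1042]
local 0.001204509789996251 -0.04520136639193368
```

View pics/t2c.png

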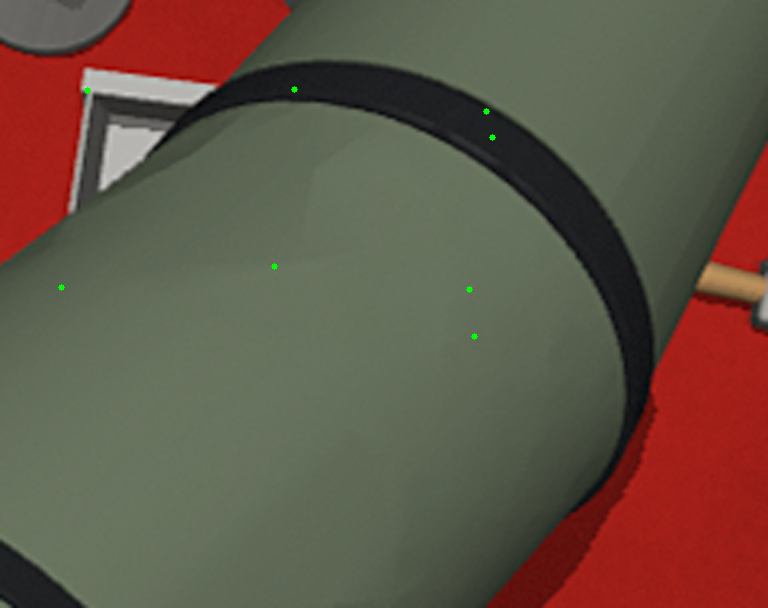

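The arm hides the scoop from the top camera, so I'll use the wrist camera.

```bash
python3 - <<'E'
from h import *
s=bot.observe(); f=bot.grab_frame('wrist'); im=f['img'][:,:,::-1].copy()
p=s['position']; Rs=R.from_euler('xyz',s['tool_rot']).as_matrix()@np.diag([1,-1,-1]); o=p+Rs@[-.002,.048,-.067]
x,y,t=.6625,-.0776,-.1257; c,sn=np.cos(t),np.sin(t)
dr=lambda P,col:cv2.circle(im,tuple(int(round(v)) for v in P),2,col,-1)
for m in [(-.05,.046,.0025),(.05,.046,.0025),(-.05,-.059,.0025),(.05,-.059,.0025)]: dr(proj(f,o+Rs@m),(0,255,0))
for a in (-.06,.06):
  for b in (-.121,.119): dr(proj(f,(x+c*a-sn*b,y+sn*a+c*b,.04)),(255,0,0))
cv2.imwrite('pics/w3.png',im)
E
```

```text
(no output)
```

View pics/w3.png

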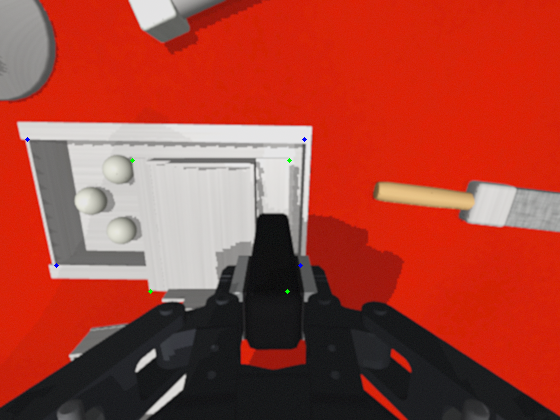

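The wrist view shows the trough points matching (blue) and the balls still at (118,168), (91,200) and (121,230). The scoop lip looks vertical at column ~147, where I predicted a slant from 132 to 151. I'll check the lip numerically.

```bash
python3 - <<'E'
from h import *
f=bot.grab_frame('wrist'); g=cv2.cvtColor(f['img'],cv2.COLOR_RGB2GRAY).astype(int)
for r in range(158,300,9): print(r,g[r-1:r+2,122:176:2].mean(0).astype(int))
print('cols, top edge')
for c in range(150,305,14): print(c,g[146:176,c-1:c+2].mean(1).astype(int))
E
```

```text
158 [147 135 138 144 144 196 204 202 202 202 202 200 206 195 185 165 145 144
 145 145 145 145 146 147 146 146 146]
167 [193 181 167 146 118 131 206 206 209 207 208 205 204 206 209 213 211 215
 214 212 212 211 215 214 214 213 209]
176 [186 173 157 135 105 108 187 206 207 208 207 208 204 204 204 213 210 211
 215 213 212 210 213 214 213 213 211]
185 [198 204 205 203 180 197 205 205 205 208 206 208 206 204 205 208 212 208
 214 214 212 211 211 213 212 212 210]
194 [206 206 206 206 206 206 205 206 204 206 207 205 208 204 204 204 212 209
 210 214 212 211 209 211 211 211 210]
203 [208 209 209 208 209 209 209 208 206 205 207 206 207 206 204 205 206 211
 207 212 212 211 210 209 210 210 210]
212 [209 209 209 209 209 209 208 208 209 205 205 207 205 208 205 204 205 210
 208 208 212 210 211 209 210 209 210]
221 [171 160 146 125 104 107 135 143 157 195 205 206 205 206 207 204 205 209
 211 206 210 211 210 209 208 209 208]
230 [209 199 189 175 158 133 102 115 143 148 199 206 206 204 208 205 204 205
 206 207 208 212 210 210 209 209 208]
239 [198 188 175 155 138 141 157 158 186 205 209 205 206 205 205 
[... 1578 characters left out ...]
103 101 133 197
 230 231 216 182 149 161 194 213 215 214 213 213]
248 [199 223 226 224 222 221 222 223 222 223 221 193 132 102 103 102 128 192
 225 227 213 189 196 216 219 218 218 218 218 218]
262 [165 201 224 226 223 221 221 222 221 222 220 209 211 226 230 229 230 229
 221 208 197 188 185 186 186 186 186 185 179 171]
276 [175 188 213 228 230 229 229 229 229 229 227 213 209 225 228 228 227 227
 226 226 226 226 226 226 225 225 226 225 225 225]
290 [175 183 209 227 230 229 229 229 229 229 229 227 227 229 229 230 229 229
 219 197 181 180 179 180 181 182 181 180 179 178]
304 [125 129 132 131 131 135 140 142 141 142 144 146 147 147 147 148 154 160
 161 161 162 168 173 175 174 174 174 180 187 188]
```

The lip pixels (131 to 149, slanted) match the prediction, so the scoop sits correctly in the hand and is centred in the trough. I'm lowering it.

>>> apply_moves --claw '[0.015, 0.015, 0.015, 0.015, 0.015, 0.015, 0.015, 0.015]' --xyz '[[-0.001, 0, 0.02], [0, 0, 0.025], [0, 0, 0.025], [0, 0, 0.018], [0, 0, 0.008], [0, 0, 0.002], [0, 0, 0], [0, 0, 0]]' --twist '[[0, 0, 0], [0, 0, 0], [0, 0, 0], [0, 0, 0], [0, 0, 0], [0, 0, 0], [0, 0, 0], [0, 0, 0]]'

```text
clock: 10.05
position: [0.6539, -0.1707, 0.0744]
tool_rot: [3.141, -0.001, -0.125]
force: [-0.4, -0.4, -1.9]
grip_width: 0.021
finger_force: 98.0
```

>>> apply_moves --claw '[0.015, 0.015, 0.015]' --xyz '[[0, 0, 0.001], [0, 0, 0.001], [0, 0, 0]]' --twist '[[0, 0, 0], [0, 0, 0], [0, 0, 0]]'

```text
clock: 10.35
position: [0.6534, -0.1704, 0.0714]
tool_rot: [-3.142, -0.0, -0.125]
force: [-0.2, -0.1, -2.2]
grip_width: 0.021
finger_force: 98.0
```

>>> apply_moves --claw '[0.015, 0.015]' --xyz '[[0, 0, 0.001], [0, 0, 0]]' --twist '[[0, 0, 0], [0, 0, 0]]'

```text
clock: 10.55
position: [0.6535, -0.1705, 0.0711]
tool_rot: [-3.141, -0.0, -0.125]
force: [-4.8, 2.2, 8.7]
grip_width: 0.0209
finger_force: 99.8
```

>>> apply_moves --claw '[0.015, 0.015]' --xyz '[[0, 0, 0.001], [0, 0, 0]]' --twist '[[0, 0, 0], [0, 0, 0]]'

```text
clock: 10.75
position: [0.6536, -0.1705, 0.0711]
tool_rot: [-3.141, -0.001, -0.125]
force: [-9.8, 4.7, 25.3]
grip_width: 0.021
finger_force: 101.8
```

>>> apply_moves --claw '[0.015, 0.015, 0.015, 0.015, 0.015, 0.015, 0.015, 0.015, 0.015, 0.015, 0.015, 0.015, 0.015, 0.015, 0.015, 0.015]' --xyz '[[0, 0, -0.0007], [0, -0.005, 0], [0, -0.01, 0], [0, -0.01, 0], [0, -0.01, 0], [0, -0.006, 0], [0, -0.006, 0], [0, -0.006, 0], [0, -0.006, 0], [0, -0.006, 0], [0, -0.006, 0], [0, -0.006, 0], [0, -0.006, 0], [0, -0.006, 0], [0, -0.006, 0], [0, 0, 0]]' --twist '[[0, 0, 0], [0, 0, 0], [0, 0, 0], [0, 0, 0], [0, 0, 0], [0, 0, 0], [0, 0, 0], [0, 0, 0], [0, 0, 0], [0, 0, 0], [0, 0, 0], [0, 0, 0], [0, 0, 0], [0, 0, 0], [0, 0, 0], [0, 0, 0]]'

```text
clock: 12.35
position: [0.666, -0.0767, 0.0711]
tool_rot: [3.141, -0.002, -0.125]
force: [-0.4, -0.8, 9.2]
grip_width: 0.021
finger_force: 99.6
```

```bash
cat > st.py <<'E'
from h import *
np.set_printoptions(precision=4,suppress=True)
import sys
s=bot.observe(); p=s['position']; Rs=R.from_euler('xyz',s['tool_rot']).as_matrix()@np.diag([1,-1,-1]); o=p+Rs@[-.002,.048,-.067]
x,y,t=.6625,-.0776,-.1257; d=o[:2]-[x,y]
print(s['clock'],'q',s['qpos'],'F',s['force'],'\norigin',o,'trough local',np.cos(t)*d[0]+np.sin(t)*d[1],-np.sin(t)*d[0]+np.cos(t)*d[1])
for cam in sys.argv[1:]:
    f=bot.grab_frame(cam)
    for e in bot.find_in(cam,'ball1'): b=np.array(e['position']); print(cam,b.round(3),'in scoop',(Rs.T@(b-o)).round(3),round(e['score'],2))
E
python3 st.py wrist side
```

```text
12.35 q [-0.3565  0.8917  0.6433  1.608  -0.6574  0.8669 -1.15  ] F [-0.4461 -0.7618  9.1848] 
origin [ 0.6701 -0.0289  0.004 ] trough local 0.0014672506521732171 0.04927393418113625
wrist [0.709 0.012 0.03 ] in scoop [0.034 0.046 0.026] 0.72
wrist [0.648 0.019 0.026] in scoop [-0.028  0.044  0.022] 0.7
wrist [0.676 0.017 0.032] in scoop [0.    0.046 0.028] 0.58
side [0.672 0.014 0.021] in scoop [-0.003  0.043  0.017] 0.58
side [0.644 0.014 0.024] in scoop [-0.031  0.039  0.02 ] 0.55
```

>>> apply_moves --claw '[0.015, 0.015, 0.015, 0.015, 0.015]' --xyz '[[0, -0.003, 0], [0, -0.003, 0], [0, -0.003, 0], [0, -0.003, 0], [0, 0, 0]]' --twist '[[0, 0, 0], [0, 0, 0], [0, 0, 0], [0, 0, 0], [0, 0, 0]]'

```text
clock: 13.05
position: [0.6674, -0.0654, 0.0711]
tool_rot: [3.14, -0.002, -0.126]
force: [-1.0, -3.7, 8.7]
grip_width: 0.0213
finger_force: 99.6
```

```bash
python3 st.py wrist side
```

```text
13.05 q [-0.3744  0.8926  0.645   1.6074 -0.6586  0.8677 -1.1669] F [-1.0462 -3.7273  8.7371] 
origin [ 0.6716 -0.0176  0.004 ] trough local 0.0014799802482600866 0.06062242876099432
wrist [0.648 0.017 0.028] in scoop [-0.027  0.031  0.024] 0.95
wrist [0.707 0.011 0.035] in scoop [0.031 0.033 0.031] 0.91
wrist [0.677 0.017 0.031] in scoop [0.001 0.035 0.027] 0.65
side [0.643 0.012 0.03 ] in scoop [-0.032  0.026  0.027] 0.67
side [0.671 0.009 0.023] in scoop [-0.004  0.027  0.019] 0.55
```

>>> apply_moves --claw '[0.015, 0.015, 0.015, 0.015, 0.015, 0.015, 0.015]' --xyz '[[0, -0.002, 0], [0, 0.0033, -0.001], [0, 0.0033, -0.001], [0, 0.0033, -0.0015], [0, 0.0033, -0.0015], [0, 0.0033, -0.0015], [0, 0, 0]]' --twist '[[0, 0, 0], [0.05, 0, 0], [0.05, 0, 0], [0.05, 0, 0], [0.05, 0, 0], [0.05, 0, 0], [0, 0, 0]]'

```text
clock: 13.95
position: [0.6644, -0.0821, 0.0749]
tool_rot: [-2.892, -0.0, -0.129]
force: [-0.2, -0.0, -3.3]
grip_width: 0.0207
finger_force: 99.2
```

```bash
python3 st.py wrist side
```

```text
13.95 q [-0.1392  0.8583  0.4874  1.5926 -0.788   0.9438 -0.9631] F [-0.2155 -0.0232 -3.3435] 
origin [ 0.6706 -0.0193  0.0218] trough local 0.0006776582715978842 0.05887666415374419
wrist [0.675 0.002 0.053] in scoop [0.002 0.029 0.025] 0.93
wrist [ 0.707 -0.006  0.058] in scoop [0.034 0.027 0.031] 0.67
wrist [0.648 0.005 0.049] in scoop [-0.025  0.027  0.021] 0.65
```

>>> apply_moves --claw '[0.015, 0.015, 0.015, 0.015, 0.015, 0.015, 0.015, 0.015]' --xyz '[[0, 0.0033, -0.004], [0, 0.0033, -0.004], [0, 0, -0.004], [0, 0, -0.004], [0, 0, 0], [0, 0, 0], [0, 0, 0], [0, 0, 0]]' --twist '[[0.05, 0, 0], [0.05, 0, 0], [0, 0, 0], [0, 0, 0], [0, 0, 0], [0, 0, 0], [0, 0, 0], [0, 0, 0]]'

```text
clock: 14.95
position: [0.6635, -0.0899, 0.0881]
tool_rot: [-2.792, 0.0, -0.125]
force: [0.0, 0.2, -2.0]
grip_width: 0.0209
finger_force: 99.3
```

```bash
python3 st.py wrist side
```

```text
14.95 q [-0.0521  0.8498  0.441   1.571  -0.8257  1.0121 -0.8972] F [ 0.0025  0.1658 -2.0196] 
origin [ 0.6699 -0.0222  0.0416] trough local 0.00041680420801762114 0.055921240557782546
wrist [ 0.672 -0.049  0.058] in scoop [ 0.006 -0.019  0.024] 0.89
wrist [ 0.646 -0.035  0.054] in scoop [-0.023 -0.01   0.017] 0.74
wrist [ 0.699 -0.059  0.06 ] in scoop [ 0.034 -0.024  0.029] 0.58
side [ 0.635 -0.052  0.063] in scoop [-0.031 -0.025  0.032] 0.47
```

All three balls have rolled to the back of the scoop, so I'm lifting, turning and carrying it to the bowl.

>>> apply_moves --claw '[0.015, 0.015, 0.015, 0.015, 0.015, 0.015, 0.015, 0.015, 0.015, 0.015, 0.015, 0.015]' --xyz '[[0, -0.004, -0.012], [0, -0.0086, -0.0235], [0, -0.0086, -0.0235], [0, -0.0086, -0.0235], [0, -0.004, -0.012], [0, 0, 0], [0, 0, 0], [0, 0, 0], [0, 0, 0], [0, 0, 0], [0, 0, 0], [0, 0, 0]]' --twist '[[0, 0, 0], [0, 0, 0], [0, 0, 0], [0, 0, 0], [0, 0, 0], [0, -0.021, -0.059], [0, -0.043, -0.117], [0, -0.043, -0.117], [0, -0.043, -0.117], [0, -0.043, -0.117], [0, -0.021, -0.059], [0, 0, 0]]'

```text
clock: 16.35
position: [0.6636, -0.0908, 0.1883]
tool_rot: [-2.791, 0.0, 0.5]
force: [-0.3, 0.5, -2.5]
grip_width: 0.0209
finger_force: 99.2
```

>>> apply_moves --claw '[0.015, 0.015, 0.015, 0.015, 0.015, 0.015, 0.015, 0.015, 0.015, 0.015, 0.015, 0.015]' --xyz '[[0.003, -0.011, 0.004], [0.0055, -0.0227, 0.0083], [0.0055, -0.0227, 0.0083], [0.0055, -0.0227, 0.0083], [0.0055, -0.0227, 0.0083], [0.0055, -0.0227, 0.0083], [0.0055, -0.0227, 0.0083], [0.0055, -0.0227, 0.0083], [0.0055, -0.0227, 0.0083], [0.0055, -0.0227, 0.0083], [0.003, -0.011, 0.004], [0, 0, 0]]' --twist '[[0, 0, 0], [0, 0, 0], [0, 0, 0], [0, 0, 0], [0, 0, 0], [0, 0, 0], [0, 0, 0], [0, 0, 0], [0, 0, 0], [0, 0, 0], [0, 0, 0], [0, 0, 0]]'

```text
clock: 17.55
position: [0.5961, 0.1491, 0.1888]
tool_rot: [-2.791, -0.0, 0.5]
force: [0.9, -0.8, -1.9]
grip_width: 0.0207
finger_force: 99.0
```

```bash
cat >> st.py <<'E'
print('tilt/yaw',R.from_matrix(Rs).as_euler('xyz'),'lip',o+Rs@[0,.046,0],'TCP',p)
E
python3 st.py wrist side top; python3 - <<'E'
from h import *
f=bot.grab_frame('side')
print([(np.round(d['position'],3),round(d['score'],2)) for d in bot.find_in('side','bowl')])
E
```

```text
17.55 q [-0.3958  0.6609  0.3587  1.5952 -0.5974  1.1463 -0.8482] F [ 0.8759 -0.8258 -1.939 ] 
origin [0.5617 0.2079 0.1424] trough local -0.13583352989068942 0.270610966963672
wrist [0.582 0.183 0.16 ] in scoop [ 0.006 -0.023  0.027] 0.96
wrist [0.604 0.198 0.165] in scoop [ 0.033 -0.02   0.031] 0.58
wrist [0.552 0.18  0.154] in scoop [-0.022 -0.014  0.018] 0.56
side [0.548 0.16  0.164] in scoop [-0.034 -0.026  0.033] 0.51
tilt/yaw [ 0.3509 -0.0001  0.4999] lip [0.541  0.2458 0.1582] TCP [0.5961 0.1491 0.1888]
[(array([0.524, 0.296, 0.025]), 0.62)]
```

>>> apply_moves --claw '[0.015, 0.015, 0.015, 0.015, 0.015, 0.015, 0.015, 0.015, 0.015, 0.015, 0.015, 0.015, 0.015, 0.015]' --xyz '[[0, -0.0035, -0.0046], [0, -0.0035, -0.0046], [0, -0.0035, -0.0046], [0, -0.0035, -0.0046], [0, -0.0035, -0.0046], [0, -0.0035, -0.0046], [0, -0.0035, -0.0046], [0, 0, 0.01], [0, 0, 0.016], [0, 0, 0.018], [0, 0, 0.018], [0, 0, 0.01], [0, 0, 0.006], [0, 0, 0]]' --twist '[[-0.05, 0, 0], [-0.05, 0, 0], [-0.05, 0, 0], [-0.05, 0, 0], [-0.05, 0, 0], [-0.05, 0, 0], [-0.05, 0, 0], [0, 0, 0], [0, 0, 0], [0, 0, 0], [0, 0, 0], [0, 0, 0], [0, 0, 0], [0, 0, 0]]'

```text
clock: 19.35
position: [0.5884, 0.162, 0.146]
tool_rot: [-3.141, 0.001, 0.498]
force: [0.3, -0.5, -1.9]
grip_width: 0.0207
finger_force: 99.1
```

```bash
python3 st.py wrist side
```

```text
19.35 q [-0.6858  0.653   0.4827  1.7342 -0.3847  0.8511 -1.103 ] F [ 0.2775 -0.5019 -1.8693] 
origin [0.5636 0.2032 0.0791] trough local -0.13332399008179166 0.2661652258338643
wrist [0.546 0.187 0.105] in scoop [-0.023 -0.006  0.026] 0.96
wrist [0.601 0.213 0.112] in scoop [ 0.037 -0.009  0.033] 0.84
wrist [0.576 0.198 0.103] in scoop [ 0.009 -0.011  0.024] 0.67
side [0.547 0.172 0.111] in scoop [-0.03  -0.019  0.032] 0.58
side [0.572 0.19  0.101] in scoop [ 0.001 -0.015  0.022] 0.53
tilt/yaw [0.0005 0.0012 0.498 ] lip [0.5416 0.2436 0.0791] TCP [0.5884 0.162  0.146 ]
```

>>> apply_moves --claw '[0.015, 0.015, 0.015, 0.015, 0.015, 0.015, 0.015, 0.015, 0.015, 0.015, 0.015, 0.015, 0.015, 0.015, 0.015, 0.015, 0.015, 0.015, 0.015, 0.015]' --xyz '[[0, -0.0035, -0.0046], [0, -0.0035, -0.0046], [0, -0.0035, -0.0046], [0, -0.0035, -0.0046], [0, -0.0035, -0.0046], [0, -0.0035, -0.0046], [0, -0.0035, -0.0046], [0, -0.0035, -0.0046], [0, -0.0035, -0.0046], [0, -0.0035, -0.0046], [0, -0.0035, -0.0046], [0, -0.0035, -0.0046], [0, -0.0035, -0.0046], [0, -0.0035, -0.0046], [0, 0, 0], [0, 0, 0], [0, 0, 0], [0, 0, 0], [0, 0, 0], [0, 0, 0]]' --twist '[[-0.05, 0, 0], [-0.05, 0, 0], [-0.05, 0, 0], [-0.05, 0, 0], [-0.05, 0, 0], [-0.05, 0, 0], [-0.05, 0, 0], [-0.05, 0, 0], [-0.05, 0, 0], [-0.05, 0, 0], [-0.05, 0, 0], [-0.05, 0, 0], [-0.05, 0, 0], [-0.05, 0, 0], [0, 0, 0], [0, 0, 0], [0, 0, 0], [0, 0, 0], [0, 0, 0], [0, 0, 0]]'

```text
clock: 21.55
position: [0.5573, 0.2198, 0.1913]
tool_rot: [2.442, -0.0, 0.498]
force: [-0.9, 0.0, -2.5]
grip_width: 0.0211
finger_force: 99.3
```

```bash
python3 st.py wrist side
```

```text
21.55 q [-1.3932  0.8804  0.944   1.768   0.0228  0.8678 -1.7212] F [-0.9227  0.0083 -2.5489] 
origin [0.5586 0.2132 0.1092] trough local -0.13957434748489966 0.2755058503715522
wrist [0.49  0.301 0.026] in scoop [-0.018  0.138  0.006] 0.65
wrist [0.509 0.318 0.024] in scoop [0.007 0.144 0.009] 0.56
wrist [0.539 0.32  0.028] in scoop [0.034 0.132 0.004] 0.51
side [0.49  0.291 0.028] in scoop [-0.023  0.13   0.002] 0.46
tilt/yaw [-0.6993 -0.0001  0.498 ] lip [0.5418 0.2442 0.0796] TCP [0.5573 0.2198 0.1913]
```

All three balls are in the bowl. I'm raising and levelling the scoop.

>>> apply_moves --claw '[0.015, 0.015, 0.015, 0.015, 0.015, 0.015, 0.015, 0.015, 0.015, 0.015, 0.015, 0.015, 0.015, 0.015, 0.015, 0.015, 0.015]' --xyz '[[0, 0.0129, -0.0153], [0, 0.0129, -0.0153], [0, 0.0129, -0.0153], [0, 0.0129, -0.0153], [0, 0, 0], [0, 0, 0], [0, 0, 0], [0, 0, 0], [0, 0, 0], [0, 0, 0], [0, 0, 0], [0, 0, 0], [0, 0, 0], [0, 0, 0], [0, 0, 0], [0, 0, 0], [0, 0, 0]]' --twist '[[0, 0, 0], [0, 0, 0], [0, 0, 0], [0, 0, 0], [0.1, 0, 0], [0.1, 0, 0], [0.1, 0, 0], [0.1, 0, 0], [0.1, 0, 0], [0.1, 0, 0], [0.1, 0, 0], [0, 0, 0.1], [0, 0, 0.1], [0, 0, 0.1], [0, 0, 0.1], [0, 0, 0.098], [0, 0, 0]]'

```text
clock: 23.45
position: [0.557, 0.2199, 0.2711]
tool_rot: [3.141, 0.0, -0.001]
force: [0.2, 0.4, -1.9]
grip_width: 0.0213
finger_force: 99.4
```

```bash
python3 st.py side
```

```text
23.45 q [-1.0055  0.5652  0.8157  1.6537 -0.4472  1.1203 -1.6401] F [ 0.1514  0.4077 -1.8936] 
origin [0.5551 0.2679 0.204 ] trough local -0.14987687747721218 0.32926365176524797
side [0.486 0.289 0.026] in scoop [-0.069  0.021 -0.178] 0.64
tilt/yaw [-0.0009  0.0003 -0.0012] lip [0.5551 0.3139 0.204 ] TCP [0.557  0.2199 0.2711]
```

>>> apply_moves --claw '[0.015, 0.015, 0.015, 0.015, 0.015, 0.015, 0.015, 0.015, 0.015, 0.015, 0.015, 0.015, 0.015, 0.015, 0.015, 0.015, 0.015, 0.015, 0.015]' --xyz '[[-0.002, 0.015, 0], [-0.0055, 0.0365, 0], [-0.0055, 0.0365, 0], [-0.0055, 0.0365, 0], [-0.0055, 0.0365, 0], [-0.0055, 0.0365, 0], [-0.0055, 0.0365, 0], [-0.0055, 0.0365, 0], [-0.0055, 0.0365, 0], [-0.0055, 0.0365, 0], [-0.0055, 0.0365, 0], [-0.0055, 0.0365, 0], [-0.0055, 0.0365, 0], [-0.0055, 0.0365, 0], [-0.0055, 0.0365, 0], [-0.0055, 0.0365, 0], [-0.0055, 0.0365, 0], [0, 0, 0], [0, 0, 0]]' --twist '[[0, 0, 0], [0, 0, 0], [0, 0, 0], [0, 0, 0], [0, 0, 0], [0, 0, 0], [0, 0, 0], [0, 0, 0], [0, 0, 0], [0, 0, 0], [0, 0, 0], [0, 0, 0], [0, 0, 0], [0, 0, 0], [0, 0, 0], [0, 0, 0], [0, 0, 0], [0, 0, 0], [0, 0, 0]]'

```text
clock: 25.45
position: [0.4663, -0.3802, 0.2712]
tool_rot: [3.141, 0.0, -0.0]
force: [-0.3, 0.7, -2.1]
grip_width: 0.0211
finger_force: 99.5
```

>>> apply_moves --claw '[0.015, 0.015, 0.015, 0.015, 0.015, 0.015, 0.015, 0.015, 0.015]' --xyz '[[0, 0, 0.025], [0, 0, 0.035], [0, 0, 0.035], [0, 0, 0.035], [0, 0, 0.035], [0, 0, 0.025], [0, 0, 0.007], [0, 0, 0.003], [0, 0, 0]]' --twist '[[0, 0, 0], [0, 0, 0], [0, 0, 0], [0, 0, 0], [0, 0, 0], [0, 0, 0], [0, 0, 0], [0, 0, 0], [0, 0, 0]]'

```text
clock: 26.35
position: [0.4679, -0.379, 0.0722]
tool_rot: [3.141, -0.001, 0.001]
force: [0.4, 0.3, -1.6]
grip_width: 0.0205
finger_force: 99.5
```

>>> apply_moves --claw '[0.015, 0.015, 0.015, 0.015, 0.015, 0.015]' --xyz '[[0, 0, 0.0015], [0, 0, 0.0015], [0, 0, 0.001], [0, 0, 0.0005], [0, 0, 0], [0, 0, 0]]' --twist '[[0, 0, 0], [0, 0, 0], [0, 0, 0], [0, 0, 0], [0, 0, 0], [0, 0, 0]]'

```text
clock: 26.95
position: [0.4676, -0.379, 0.0671]
tool_rot: [3.142, -0.0, 0.001]
force: [-0.5, 1.2, 5.1]
grip_width: 0.021
finger_force: 100.3
```

Contact with the table (TCP z 0.067, about 7 N). I'm releasing gently and retreating upward.

>>> apply_moves --claw '[0.03, 0.045, 0.06, 0.085, 0.085, 0.085, 0.085, 0.085, 0.085, 0.085, 0.085, 0.085, 0.085, 0.085]' --xyz '[[0, 0, 0], [0, 0, 0], [0, 0, 0], [0, 0, 0], [0, 0, 0], [0, 0, 0], [0, 0, -0.015], [0, 0, -0.03], [0, 0, -0.03], [0, 0, -0.03], [0, 0, -0.03], [0, 0, 0], [0, 0, 0], [0, 0, 0]]' --twist '[[0, 0, 0], [0, 0, 0], [0, 0, 0], [0, 0, 0], [0, 0, 0], [0, 0, 0], [0, 0, 0], [0, 0, 0], [0, 0, 0], [0, 0, 0], [0, 0, 0], [0, 0, 0], [0, 0, 0], [0, 0, 0]]'

```text
clock: 28.35
position: [0.4673, -0.3787, 0.2015]
tool_rot: [-3.141, 0.001, 0.001]
force: [-0.4, -0.4, -1.5]
grip_width: 0.0853
finger_force: 0.0
```

```bash
python3 - <<'E'
from h import *
s=bot.observe(); print(s['clock'],s['position'],s['grip_width'],s['force'])
f=shot('side','end')
for n in ['ball1','scoop','bowl']: print(n,[(np.round(d['position'],3),round(d['score'],2)) for d in bot.find_in('side',n)])
bot.grab_frame('top')
for n in ['ball1','scoop']: print(n,[(np.round(d['position'],3),round(d['score'],2)) for d in bot.find_in('top',n)])
E
```

```text
28.35 [ 0.46727658 -0.37865577  0.20145933] 0.08530140978533872 [-0.39244165 -0.35942149 -1.45207242]
ball1 [(array([0.504, 0.31 , 0.022]), 0.47), (array([0.487, 0.293, 0.028]), 0.37)]
scoop [(array([ 0.46 , -0.367,  0.006]), 0.61), (array([0.503, 0.288, 0.034]), 0.17)]
bowl [(array([0.501, 0.289, 0.03 ]), 0.67)]
ball1 [(array([0.505, 0.316, 0.029]), 0.57), (array([0.535, 0.325, 0.027]), 0.57), (array([0.488, 0.3  , 0.028]), 0.49)]
scoop [(array([ 0.464, -0.345,  0.002]), 0.97)]
```

View pics/end.png

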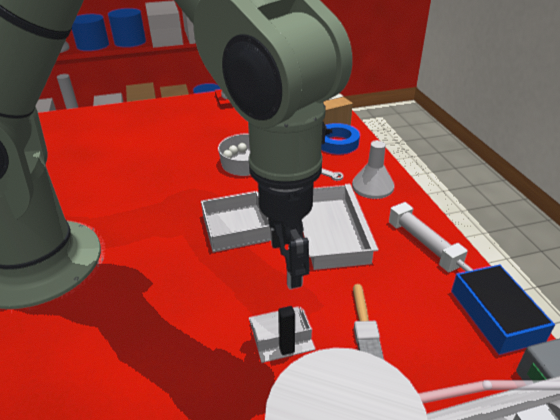

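The final picture shows all three balls in the round bowl at (237,150), the trough empty, the scoop standing upright at (282,333), and the gripper clear above it.

```bash
python3 -c "
from workcell import bot
print(bot.job_done())"
```

```text
the job is handed in; nothing more can be done
None
```

The job is handed in at about 28 s: all three balls are in the round bowl, and the scoop stands upright on the table with the gripper clear of it.

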